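Clear the stationery stack into the desk trays

ROBOT

A 6-joint arm with a two-finger parallel gripper is mounted at the origin on the work surface. World frame = base frame: x ahead of the robot, y to its left, z up, the work surface at z = 0. Lengths are in mm, angles in rad, forces in N, time in s.
With the tool pointing down it reaches from about 275 to 825 mm from the base axis. Payload 5.2 kg.
Tool frame: the origin (TCP) lies at the very end of the fingers, on their centre line; the grasp point (between the pads) lies 19 mm behind it; z points along the fingers, y is the line along which they close (so a half turn about z gives the same grasp; the last joint's range is limited). The gripper opens to 93 mm and grips with 3 to 60 N. Pads are 15 mm wide; open, the fingers measure 128 mm over their backs; the gripper's body (75 mm by 188 mm) begins 65 mm behind the grasp point.
Start: joints at [-1.403, 0.259, 1.535, -0, 1.348, -0.203], TCP at [199.319, -512.618, 218.653] pointing down, gripper open.
Joint ranges: [-3.14, 3.14], [-0.91, 2.08], [0.19, 2.58], [-1.22, 4.36], [0.22, 2.71], [-3.12, 3.12]. Speed limits (rad/s): [2.57, 2.57, 3.14, 3.14, 3.14, 3.14].

INTERFACE

Orientations are given as [roll, pitch, yaw] about the fixed x, y, z axes, in that order (R = Rz(yaw) Ry(pitch) Rx(roll)).
In Python, from bench import robot gives the robot as it stands. The module is installed in compiled form; this text tells all that it offers. Calls block until the motion is done:
- robot.move_ptp(position, orientation): joint-space move of the TCP to a pose.
- robot.move_linear(position, ori=None, speed=150, f_stop=None): straight line of the TCP; ori=None keeps the orientation; speed is the mean speed in mm/s. With f_stop (N) it stops when the force on the tool has changed by that much, and returns True; else False.
- robot.move_j(angles): joint-space move.
- robot.move_gripper(opening): opening from 0.0 (shut) to 1.0 (fully open); the grip force is fixed at half the most; returns when the fingers have stopped.
- robot.sleep(seconds).
- robot.inverse_kinematics(position, orientation): joint angles nearest the present ones, or None.
- robot.get_image(name): name is "side" or "top" or "wrist"; returns a dict with "img" (384x512x3 uint8, blue, green, red), "fovy" (degrees; the focal length in pixels is half the picture's height over the tangent of half this angle, whatever the lens; pixels are square), "cx", "cy" (the principal point, pixels), "eye" and "orientation" of the camera in the world. Camera axes: x right, y down, z forward; pixel columns grow to the right and rows downward; lengths in mm; the calibration is good to about 2 mm. A picture is of the moment at which its call begins. There is no depth.
A pose or a line that the arm cannot do raises robot.MotionError and nothing moves.
- robot.hand_in(): hands the job in; it is judged then, once.
Readings, each from a call of its own:
- robot.current_t(): time.
- robot.current_qpos(): joint angles.
- robot.current_joint_vel(): joint speeds.
- robot.current_joint_efforts(): joint torques, N m.
- robot.current_tcp_pos(): TCP position.
- robot.current_eef_rot(): TCP orientation.
- robot.current_contact_force(): force on the tool from outside, world axes, zero at the start.
- robot.current_ft_torque(): the same for the moment, N m.
- robot.current_gripper_width(): opening from 0.0 (shut) to 1.0 (fully open).
- robot.current_finger_force(): force on a finger pad.
Only numpy, scipy, OpenCV 4.12 (cv2) and the standard library are available. Lean on these libraries where they do the work, as an engineer would, in place of code of your own. Each camera call takes 0.05 s, during which the arm holds its last target. There are 200 camera calls.

TASK

Take apart the stack of stationery on the desk from the top down: the round pin tin, then the ink pad, then the chalk box, then the pencil case. Set each one, before going on to the next, in the bamboo tray made to its shape and size, lying flat on the tray's floor and lined up with it, without dropping anything. Leave the glass flask standing where it is.

Things in the scene. Friction and masses are not known exactly. Their poses are not given: they have to be found in the camera images.
- pin_tin: Round drawing-pin tin, steel with a brass lid, diameter 40, height 26 mm, about 60 g; at the start on top of the stack (the stack from top to bottom: pin tin, ink pad, chalk box, pencil case; each is turned and shifted a little on the one below; each lies loose). Origin: centre of its underside; z up.
- ink_pad: Closed ink pad, black plastic case, 72 x 44 x 22 mm (x, y, z), about 80 g; second from the top, on the chalk box. Origin: centre of its underside; x along the 72 mm side.
- chalk_box: Brown cardboard chalk box with a pale paper band, 98 x 60 x 34 mm (x, y, z), about 220 g, rigid; third from the top, on the pencil case. Origin: centre of its underside; x along the 98 mm side.
- pencil_case: Flat metal pencil case, 165 x 64 x 24 mm (x, y, z), about 160 g; bottom of the stack, on the desk. Origin: centre of its underside; x along the 165 mm side.
- pin_tray: Round bamboo tray, outer diameter 72 mm, inside diameter about 64 mm. It is fixed to the desk; its shape is that of the thing that belongs in it, with 12 mm to spare all round. Origin: underside centre; its floor is 3 mm above the desk, its 4 mm thick rim rises to 9 mm above the desk.
- pad_tray: Smallest of the three rectangular bamboo trays, for the ink pad: outside 100 x 72 mm, inside 92 x 64 mm, x along its long side. It is fixed to the desk; its shape is that of the thing that belongs in it, with 10 mm to spare all round. Origin: underside centre; its floor is 3 mm above the desk, its 4 mm thick rim rises to 9 mm above the desk.
- chalk_tray: Middle-sized rectangular bamboo tray, for the chalk box: outside 126 x 88 mm, inside 118 x 80 mm, x along its long side. It is fixed to the desk; its shape is that of the thing that belongs in it, with 10 mm to spare all round. Origin: underside centre; its floor is 3 mm above the desk, its 4 mm thick rim rises to 9 mm above the desk.
- case_tray: Longest rectangular bamboo tray, for the pencil case: outside 193 x 92 mm, inside 185 x 84 mm, x along its long side. It is fixed to the desk; its shape is that of the thing that belongs in it, with 10 mm to spare all round. Origin: underside centre; its floor is 3 mm above the desk, its 4 mm thick rim rises to 9 mm above the desk.
- flask: Bystander: tall glass drinking flask with a steel cap, diameter 64, height 192 mm, standing loose at the left of the desk; leave it standing where it is. Origin: centre of its underside. (Other clutter: a calculator, an eraser and a sharpener, all under 14 mm high, lie among the trays.)
Mind the look-alikes: they are no part of the job. What is meant by the pin_tin is not blue or purple, and is the larger of those in its own colour.

How it is judged:
By the outcome, as a careful person would: the job done as asked, in the order asked, and still so for the second after the job is handed in, with the robot touching nothing.
It also fails if it takes over 96 s, if anything falls off the work surface, if the arm or the gripper's body presses on something with over 40 N, if the wrist force passes 120 N, or if a joint passes its speed limit or range.

## Working session

There is one attempt and no reset: what is moved stays moved. The work goes in short steps, each a Python script; the robot and the scene stay as the last script left them, time stands still between calls to the robot, and variables do not carry over. Pictures are saved under pics/ and viewed, at most 14 in all, crops included, and the job is handed in when it is done.

```bash
mkdir -p pics; cat > h.py <<'E'
import numpy as np, cv2
from bench import robot
from scipy.spatial.transform import Rotation as R
def cam(name):
    d=robot.get_image(name); return d
def rot(o):
    o=np.array(o,float)
    return o if o.shape==(3,3) else R.from_euler('xyz',o).as_matrix()
def world(d,px,z):
    f=192/np.tan(np.radians(d['fovy'])/2)
    r=rot(d['orientation'])@np.array([(px[0]-d['cx'])/f,(px[1]-d['cy'])/f,1])
    e=np.array(d['eye']); return (e+r*(z-e[2])/r[2])
def proj(d,p):
    f=192/np.tan(np.radians(d['fovy'])/2)
    c=rot(d['orientation']).T@(np.array(p)-np.array(d['eye']))
    return c[:2]/c[2]*f+[d['cx'],d['cy']]
E
python3 - <<'E'
from h import *
for n in ['top','side']:
    d=cam(n); cv2.imwrite(f'pics/{n}0.png',cv2.resize(d['img'],(800,600),interpolation=cv2.INTER_CUBIC)); im=d.pop('img'); print(n,d)
    cv2.imwrite(f'{n}0_raw.png',im); np.save(f'{n}0.npy',d,allow_pickle=True)
E
```

```text
top {'fovy': 52.171848043202644, 'cx': 248.2672955156391, 'cy': 185.85811340401872, 'eye': array([ 395.29726572,   94.03804945, 1037.04375582]), 'orientation': array([-2.96356361,  0.02193844, -1.59213657])}
side {'fovy': 48.86206968848517, 'cx': 258.57762180861647, 'cy': 187.18374448849758, 'eye': array([ 520.98930933, 1093.96290826,  696.86882169]), 'orientation': array([-2.12085627,  0.01486587, -3.11265507])}
```

View pics/top0.png

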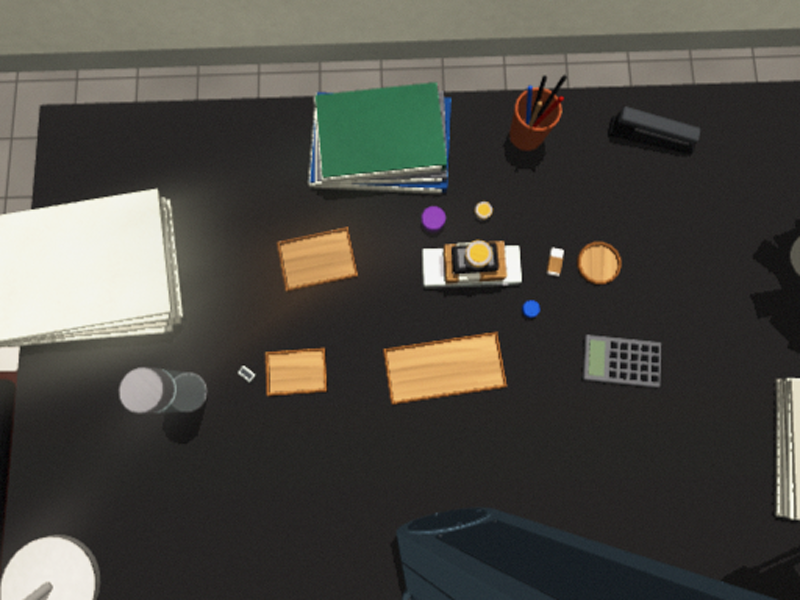

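View pics/side0.png

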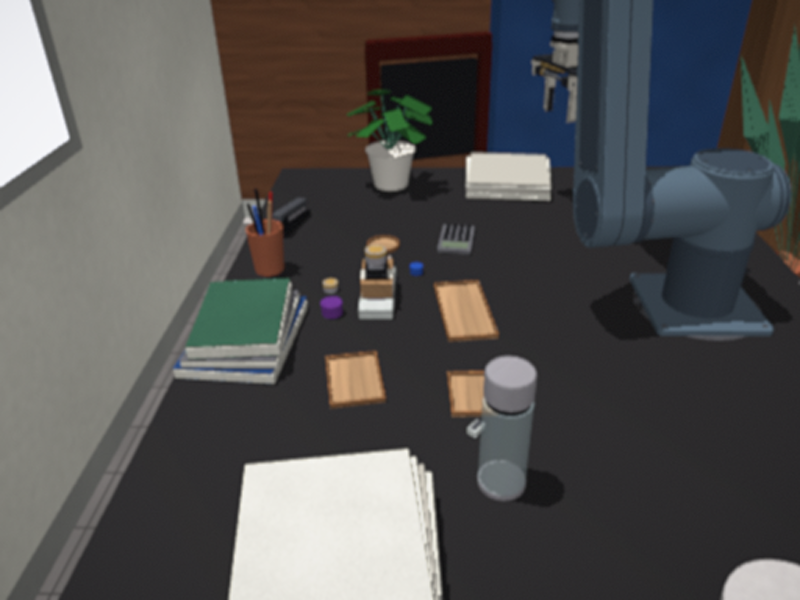

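```bash
python3 - <<'E'
from h import *
im=cv2.imread('top0_raw.png'); d=np.load('top0.npy',allow_pickle=True).item()
cv2.imwrite('pics/crop1.png',cv2.resize(im[120:210,255:355],(800,720),interpolation=cv2.INTER_CUBIC)[:600])
hsv=cv2.cvtColor(im,cv2.COLOR_BGR2HSV)
m=cv2.inRange(hsv,(8,70,70),(25,255,255))
for c in cv2.findContours(m,0,2)[0]:
    if cv2.contourArea(c)<150: continue
    (u,v),wh,a=cv2.minAreaRect(c); 
    b=np.array([world(d,p,9)[:2] for p in cv2.boxPoints(((u,v),wh,a))])
    e=b[1]-b[0],b[2]-b[1]; l=[np.hypot(*x) for x in e]; k=int(l[1]>l[0]); 
    print((u*800/512,v*800/512),b.mean(0).round(1),np.round(l,1),'yaw',np.degrees(np.arctan2(e[k][1],e[k][0])).round(1)%180)
print(world(d,(478/1.5625,253/1.5625),104),world(d,(472/1.5625,270/1.5625),24))
E
```

```text
(294.80884075164795, 371.07393741607666) [448.  271.2] [103.5  74.2] yaw 92.7
(444.12522315979004, 367.3200845718384) [448.8  21.9] [197.6  94. ] yaw 97.3
(599.21875, 261.71875) [ 621.6 -248.9] [71.9 73.8] yaw 175.0
(488.9338493347168, 259.2647075653076) [630.8 -61.7] [53.7 74.5] yaw 1.0999999999999943
(315.8231496810913, 258.2164525985718) [640.7 235.9] [130.4  91.3] yaw 101.0
[619.32481685 -30.81890919 104.        ] [609.3983184  -30.05615258  24.        ]
```

View pics/crop1.png

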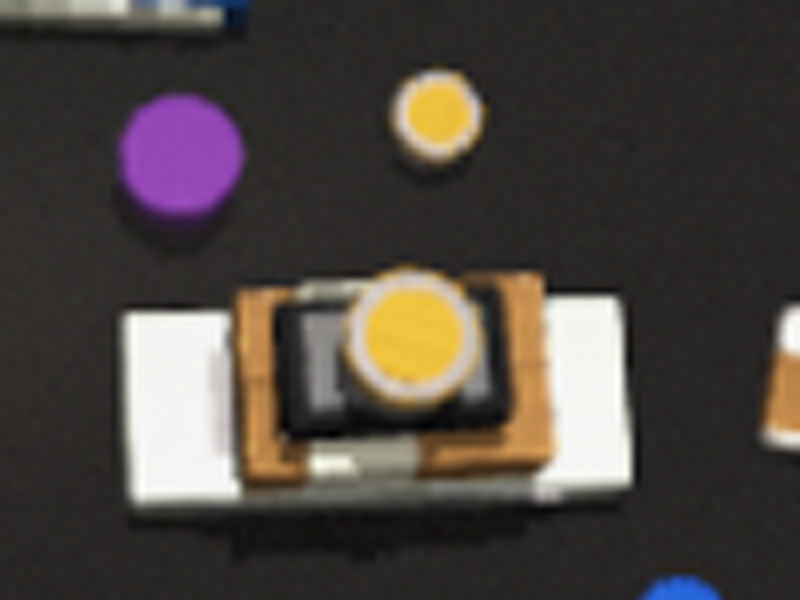

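Brass candidates: crop (412,337), Ø≈17 raw px, on the stack; crop (438,115), Ø≈12 raw px, on the desk. Purple (180,155) and blue (680,590) are excluded by colour. The brass one on the stack is the larger, so it is the pin tin. I'll take a close look with the wrist camera.

```bash
python3 - <<'E'
from h import *
for y in (90,-90):
    print(y,robot.inverse_kinematics([615,-31,270],[np.pi,0,np.radians(y)]))
q=[robot.inverse_kinematics([615,-31,270],[np.pi,0,np.radians(y)]) for y in (90,-90)]
y=90 if q[1] is None or (q[0] is not None and abs(q[0][5])<abs(q[1][5])) else -90
t=robot.current_t(); robot.move_ptp([615,-31,270],[np.pi,0,np.radians(y)]); print(y,robot.current_t()-t,robot.current_t())
d=cam('wrist'); im=d.pop('img'); cv2.imwrite('w1_raw.png',im); np.save('w1.npy',d,allow_pickle=True)
cv2.imwrite('pics/w1.png',cv2.resize(im,(800,600),interpolation=cv2.INTER_CUBIC)); print(d)
E
```

```text
90 [-0.23128339  0.35224316  1.28045408  0.          1.50889541 -0.23128339]
-90 [-2.31283393e-01  3.52243162e-01  1.28045408e+00 -4.44089210e-16
  1.50889541e+00  2.91030926e+00]
90 2.275 2.375
{'fovy': 67.84594569444104, 'cx': 258.0987086819485, 'cy': 190.2088681787165, 'eye': array([615.31278043,  47.74344492, 435.96022899]), 'orientation': array([ 2.85750717e+00,  1.02577657e-03, -2.27135512e-03])}
```

View pics/w1.png

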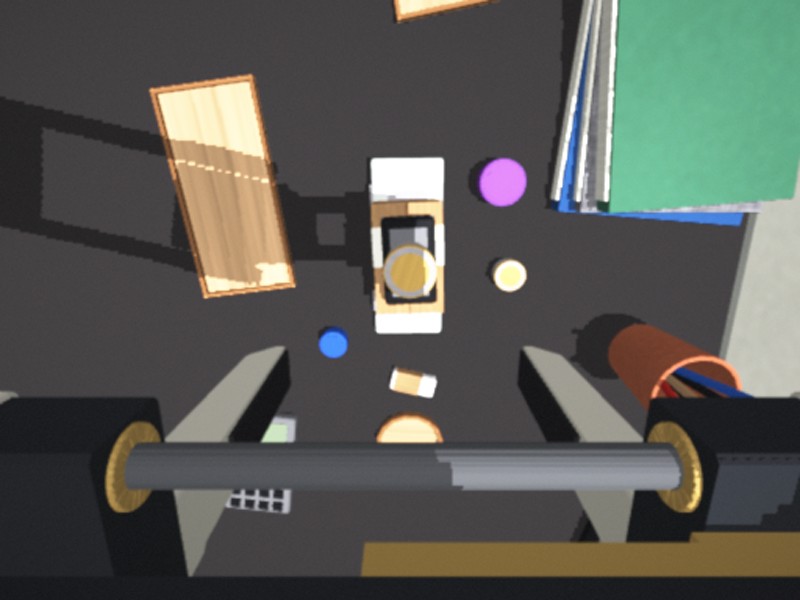

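```bash
python3 - <<'E'
from h import *
im=cv2.imread('w1_raw.png')
cv2.imwrite('pics/w1c.png',cv2.resize(im[96:216,215:305],(450,600),interpolation=cv2.INTER_CUBIC))
E
```

```text
(no output)
```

View pics/w1c.png

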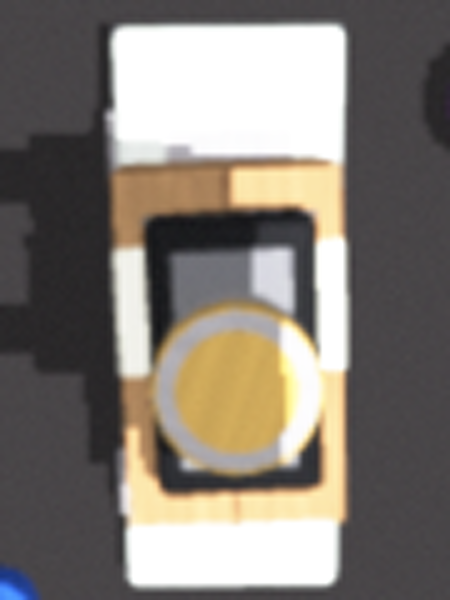

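```bash
python3 - <<'E'
from h import *
d=np.load('w1.npy',allow_pickle=True).item()
W=lambda p,z:world(d,(215+(p[0]+.5)/5-.5,96+(p[1]+.5)/5-.5),z)[:2]
print('tin',W((239,388),106), 'd',W((323,388),106)-W((155,388),106))
for n,z,q in (('pad',80,[(147,215),(312,208),(323,485),(165,493)]),('chalk',58,[(112,170),(345,162),(347,520),(127,524)]),('case',24,[(112,28),(345,28),(338,585),(128,585)])):
    b=np.array([W(p,z) for p in q]); s=(b[0]+b[1]-b[2]-b[3])/2; w=(b[1]+b[2]-b[0]-b[3])/2
    print(n,b.mean(0).round(1),np.hypot(*s).round(1),np.hypot(*w).round(1),'yaw',np.degrees(np.arctan2(s[1],s[0])).round(1),np.degrees(np.arctan2(w[1],w[0])).round(1)+90)
E
```

```text
tin [619.89355161 -27.63844458] d [39.76383931 -0.08100057]
pad [619.7 -24.8] 71.6 41.0 yaw 93.0 92.6
chalk [618.9 -28.2] 97.3 60.9 yaw 91.4 91.4
case [618.6 -26.6] 163.7 64.4 yaw 90.5 89.9
```

```bash
cat >> h.py <<'E'
D=np.degrees
def ori(yaw): return [np.pi,0,np.radians(yaw)]   # yaw: tool yaw deg; closes at yaw-90
def tray(d,xy,size,z=9):
    hsv=cv2.cvtColor(d['img'],cv2.COLOR_BGR2HSV); m=cv2.inRange(hsv,(5,60,40),(28,255,255))
    u=proj(d,[*xy,z]); best=None
    for c in cv2.findContours(m,0,2)[0]:
        if cv2.contourArea(c)<100: continue
        w=np.array([world(d,p,z)[:2] for p in c[:,0]],np.float32)
        (cx,cy),(a,b),_=r=cv2.minAreaRect(w); p=cv2.boxPoints(r); e=[p[1]-p[0],p[2]-p[1]]; e=max(e,key=lambda v:np.hypot(*v))
        if np.hypot(cx-xy[0],cy-xy[1])<40: print('tray',np.round((cx,cy),1),'size',round(max(a,b),1),round(min(a,b),1),'yaw',round(D(np.arctan2(e[1],e[0]))%180,1))
def snap(n,name,show=False):
    d=cam(n); np.save(name+'.npy',d,allow_pickle=True)
    cv2.imwrite(f'pics/{name}.png',cv2.resize(d['img'],(800,600),interpolation=cv2.INTER_CUBIC)); return d
def pick(x,y,yaw,zbase,up,dz=8.5):
    robot.move_ptp([x,y,zbase+50],ori(yaw))
    robot.move_linear([x,y,zbase+dz],speed=100)
    robot.move_gripper(0.0); w=robot.current_gripper_width()*93
    print('grip',w,robot.current_finger_force(),'tcp',robot.current_tcp_pos())
    robot.move_linear([x,y,up],speed=120)
    print('lift',robot.current_gripper_width()*93,robot.current_contact_force(),robot.current_t())
def place(x,y,yaw,wopen,dz=8.5,up=120):
    robot.move_ptp([x,y,50],ori(yaw))
    robot.move_linear([x,y,3+dz+6],speed=80)
    s=robot.move_linear([x,y,3+dz-1.0],speed=12,f_stop=3)
    print('touch',s,robot.current_tcp_pos(),robot.current_contact_force())
    robot.move_gripper(wopen/93); robot.sleep(.2)
    robot.move_linear([x,y,up],speed=150); print('t',robot.current_t())
E
python3 - <<'E'
from h import *
d=np.load('w1.npy',allow_pickle=True).item(); d['img']=cv2.imread('w1_raw.png'); tray(d,(449,22),(193,92))
pick(619.9,-28.5,90,80,150)
robot.move_ptp([621,-345,220],ori(90)); d=snap('wrist','w2'); tray(d,(621.6,-249),0); print(robot.current_t())
E
```

```text
tray [449.8  24.5] size 195.2 96.4 yaw 97.1
grip 39.304994548484416 30.00009387731552 tcp [619.86110963 -28.4977111   88.4378754 ]
lift 39.37018798247046 [-0.68111042 -0.49912719  0.08017071] 5.1583
tray [ 620.3 -245.7] size 74.0 73.9 yaw 45.4
6.4417
```

View pics/w2.png

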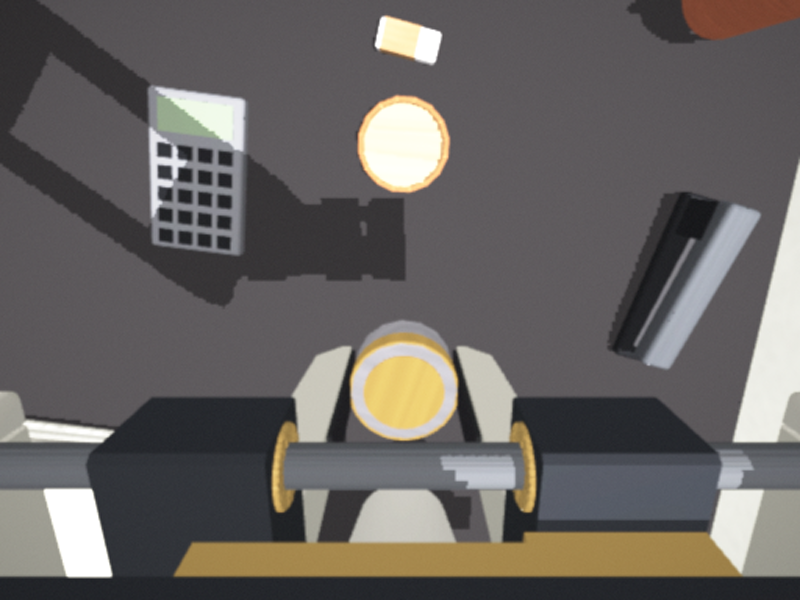

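The tin is held level and the pin tray is at (403,143). Placing it.

```bash
python3 - <<'E'
from h import *
place(620.3,-246.6,90,62)
robot.move_gripper(1.0)
robot.move_ptp([618,-60,230],ori(90)); d=snap('wrist','w3'); print(robot.current_t())
im=d['img']; u=proj(d,[619,-26,60]).astype(int); x0=u[0]-45;y0=u[1]-60;print(x0,y0)
cv2.imwrite('pics/w3c.png',cv2.resize(im[y0:y0+120,x0:x0+90],(450,600),interpolation=cv2.INTER_CUBIC))
E
```

```text
touch True [ 620.36722096 -246.57913234   11.45025589] [-0.12026292 -0.49444602  4.28715065]
t 10.0167
11.65
214 86
```

View pics/w3c.png

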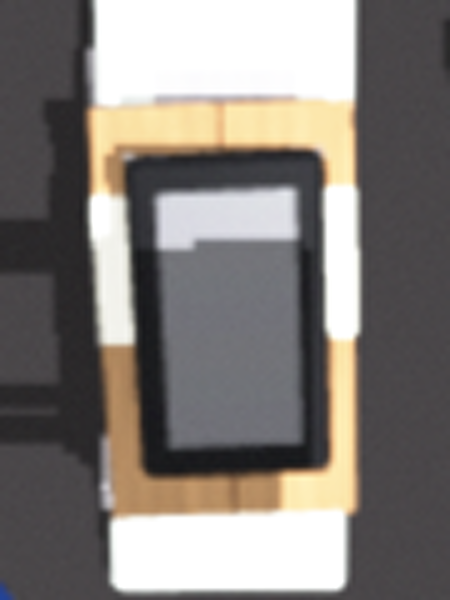

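```bash
cat >> h.py <<'E'
def quad(d,x0,y0,k,q,z):
    b=np.array([world(d,(x0+(p[0]+.5)/k-.5,y0+(p[1]+.5)/k-.5),z)[:2] for p in q]); s=(b[0]+b[1]-b[2]-b[3])/2; w=(b[1]+b[2]-b[0]-b[3])/2
    print(b.mean(0).round(1),np.hypot(*s).round(1),np.hypot(*w).round(1),'yaw',D(np.arctan2(s[1],s[0])).round(1),D(np.arctan2(w[1],w[0])).round(1)+90)
E
python3 - <<'E'
from h import *
d=np.load('w3.npy',allow_pickle=True).item()
quad(d,214,86,5,[(126,153),(323,149),(328,470),(146,475)],80)
quad(d,214,86,5,[(90,107),(355,100),(357,514),(108,514)],58)
E
```

```text
[619.4 -25.6] 70.9 41.8 yaw 92.3 91.3
[618.7 -28.8] 96.8 60.6 yaw 91.4 90.7
```

```bash
python3 - <<'E'
from h import *
pick(619.4,-25.6,92,58,130)
robot.move_ptp([448,175,210],ori(92)); d=snap('wrist','w4'); tray(d,(448,271),0); tray(d,(640,236),0); print(robot.current_t())
E
```

```text
grip 43.49961110353787 29.988406598567963 tcp [619.37260421 -25.57468668  66.47139921]
lift 43.6242856565581 [ 0.03183922 -0.52183016 -0.92546653] 14.3
tray [448.3 273. ] size 101.2 74.3 yaw 92.2
tray [639.4 237. ] size 127.9 92.8 yaw 100.7
15.4167
```

View pics/w4.png

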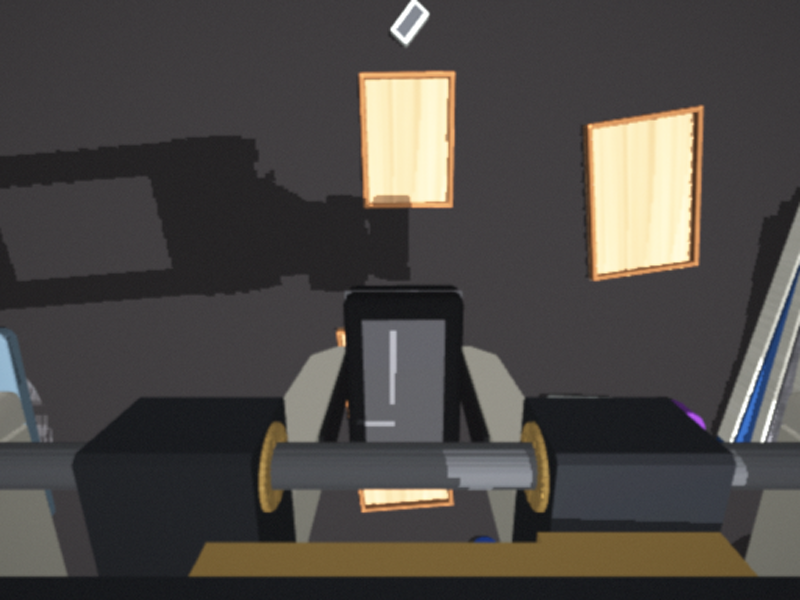

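```bash
python3 - <<'E'
from h import *
place(448.3,272.5,92.4,64)
robot.move_gripper(1.0)
robot.move_ptp([618,-75,200],ori(90)); d=snap('wrist','w5'); print(robot.current_t())
im=d['img']; u=proj(d,[619,-26,50]).astype(int); x0=u[0]-50;y0=u[1]-65;print(x0,y0)
cv2.imwrite('pics/w5c.png',cv2.resize(im[y0:y0+120,x0:x0+100],(500,600),interpolation=cv2.INTER_CUBIC))
E
```

```text
touch True [448.34565013 272.53696635  11.45309165] [-0.07524227 -0.54301349  4.59670339]
t 18.9167
21.1167
209 72
```

View pics/w5c.png

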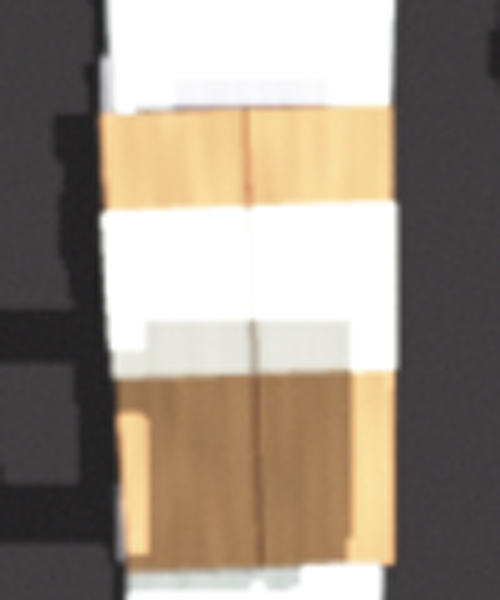

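```bash
python3 - <<'E'
from h import *
d=np.load('w5.npy',allow_pickle=True).item()
quad(d,209,72,5,[(100,112),(394,106),(395,563),(126,569)],58)
pick(618.7,-28.8,91.4,24,110,dz=11)
robot.move_ptp([640,115,190],ori(96)); d=snap('wrist','w6'); tray(d,(640,236),0); print(robot.current_t())
E
```

```text
[618.9 -28.8] 96.8 60.1 yaw 91.8 91.3
grip 60.03303248835211 29.971111714839935 tcp [618.75916084 -28.79088135  35.18716578]
lift 59.81749581027937 [-0.11565533  0.50600953 -2.75067235] 23.6583
tray [641.1 237.2] size 127.5 90.1 yaw 100.8
24.4083
```

View pics/w6.png

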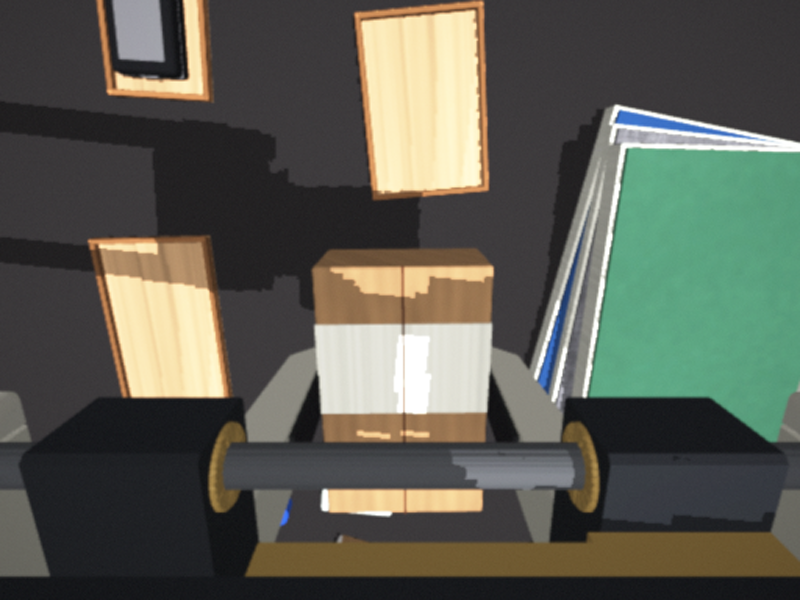

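```bash
python3 - <<'E'
from h import *
place(640.6,237,100.8,78,dz=11)
robot.move_gripper(1.0)
robot.move_ptp([618,-125,210],ori(90)); d=snap('wrist','w7'); print(robot.current_t())
E
```

```text
touch True [640.67919471 237.10302393  14.18145381] [0.47868039 0.73890444 6.23154041]
t 27.8167
29.7583
```

View pics/w7.png

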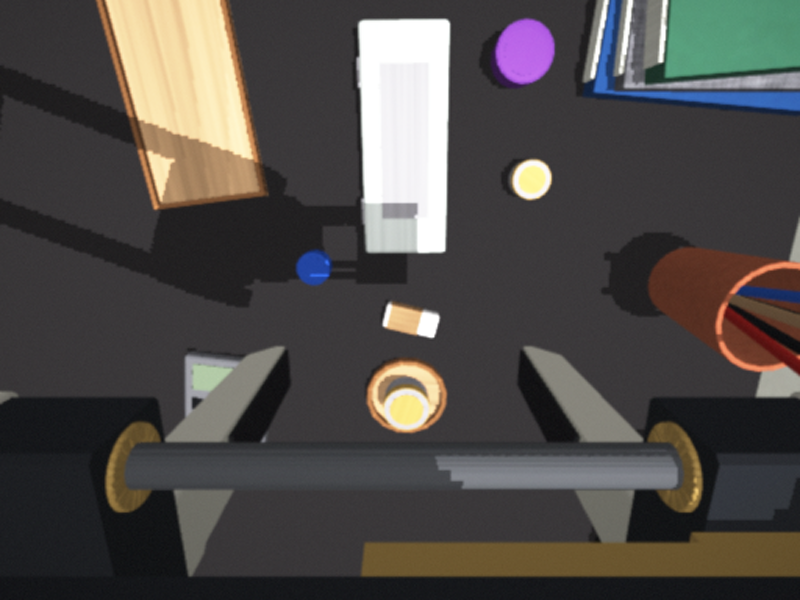

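```bash
python3 - <<'E'
from h import *
d=np.load('w7.npy',allow_pickle=True).item()
quad(d,0,0,1.5625,[(360,20),(449,20),(446,251),(366,251)],24)
for p in [(530,179),(510,179),(313,268)]: print(world(d,np.array(p)/1.5625,18))
E
```

```text
[619.2 -26.6] 162.4 62.8 yaw 90.5 90.0
[716.15215756 -52.59506058  18.        ]
[700.65057897 -52.60438517  18.        ]
[ 543.92364678 -123.25790455   18.        ]
```

```bash
python3 - <<'E'
from h import *
for n in ('w3','w5'):
    d=np.load(n+'.npy',allow_pickle=True).item(); tray(d,(449,23),0)
pick(619.2,-26.7,90.3,0,80)
place(449.3,24,97.2,82)
robot.move_gripper(1.0)
robot.move_ptp([400,-250,300],ori(90)); d=snap('top','t1'); print(robot.current_t())
im=d['img'];c=[]
for xy,z in (((620.3,-246.6),29),((448.3,272.5),25),((640.6,237),37),((449.3,24),27)):
    u=proj(d,[*xy,z]).round().astype(int); print(u); y0,x0=u[1]-37,u[0]-50; c.append(cv2.resize(im[max(y0,0):y0+75,x0:x0+100],(400,300),interpolation=cv2.INTER_CUBIC))
cv2.imwrite('pics/t1c.png',np.vstack([np.hstack(c[:2]),np.hstack(c[2:])]))
E
```

```text
tray [450.2  24.6] size 194.7 96.4 yaw 97.1
tray [450.3  24.6] size 194.5 96.4 yaw 97.1
grip 63.647872720253346 30.00005543231964 tcp [619.22005062 -26.68526594   8.8097591 ]
lift 63.98816984119225 [ 0.11212725 -0.53123337 -2.21813603] 32.425
touch True [449.43269064  23.99748295  11.75340934] [-0.91767777 -1.21455642  4.7156442 ]
t 35.8583
37.6167
[385 166]
[187 237]
[200 163]
[284 234]
```

View pics/t1c.png

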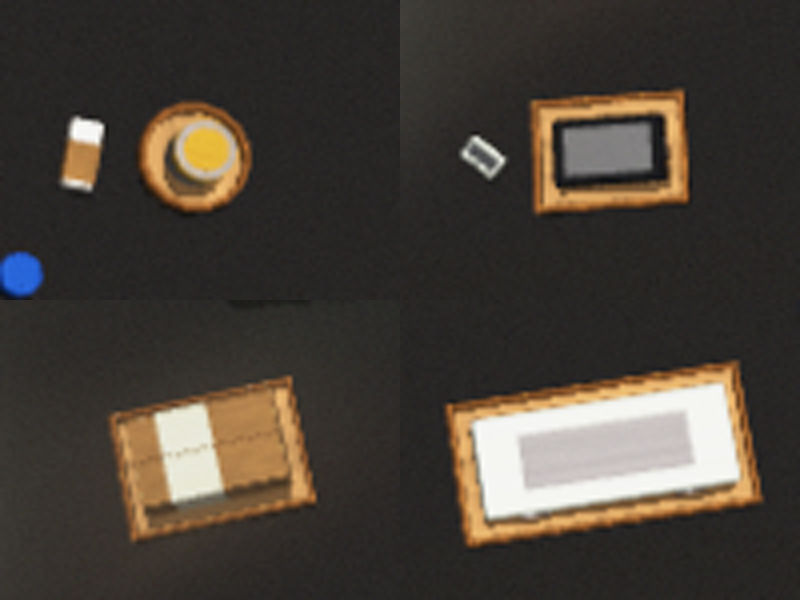

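The picture shows all four things flat, centred and aligned in their trays: tin (205,150), pad (610,153), chalk box (205,450) and case (606,452). The small offsets fit the parallax, and nothing is tilted.

```bash
python3 -c "
from h import *
print(robot.hand_in(), robot.current_t())"
```

```text
the job is handed in; nothing more can be done
the job is handed in; nothing more can be done
```

I put the pin tin, ink pad, chalk box and pencil case in their own trays, in that order, flat and lined up by the final top view, never went near the flask, and handed the job in at about 38 s.

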